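Put out the menu slates

TASK

Put out the menu slates for opening time: move the jugs off the lid of the slate box and stand them on the bar mat, upright and wholly on it, then open the box, draw every slate up out of its slot and stand them all upright, side by side, in the channel of the menu ledge, leaning on its back board. Shut the lid of the empty box afterwards, and leave everything else on the counter where it is.

Things in the scene. Friction and masses are not known exactly. Their poses are not given: they have to be found in the camera images.
- slate_box: Lidded wooden storage box fixed on the right or left of the counter: 150 (x) x 230 (y) x 145 mm high to the rim, walls and floor 8 mm. Origin: centre of its underside; z up, x away from the robot towards the hinge, y along its length.
- slate_box_in (a point): Centre of the box's inner floor. Four upright slots 12 mm wide, formed by ribbed strips along the front and back walls, lie at box y = -67.5, -22.5, 22.5, 67.5 mm, at most one slate in each: it stands on this floor with its width along the box's x, its top edge 7 mm below the rim. At mid-width a finger has 35 mm or more free beside each slate.
- lid (a joint): Wooden lid of the box (150 x 230 x 10 mm, 0.3 kg), hinged along the far (+x) rim: 0 = shut, grows as it opens, 1.75 rad = its stop, a little past upright. The hinge is stiff: the lid stays where it is left, and moving it takes about 5 N at the knob.
- lid_handle (a point): Grip point of the lid's round brass knob (head 28 mm across and 16 mm tall): on the knob's axis, 35 mm off the lid's outer face (the knob ends at 43 mm), 30 mm from the lid's front edge, midway along it. z points out of the lid.
- lid_hinge (a point): Middle of the lid's hinge line, on the far rim of the box 145.5 mm above the counter; the line runs along the box's y. Shut, the knob's grip point lies 120 mm towards the robot from it and 45 mm above it; it goes round the line in a circle as the lid opens.
- ledge: Sloping wooden menu ledge at the far side, fixed, 400 mm long along its y, room for three slates side by side; x away from the robot (to the customers), z up. Origin: on the counter, below the mid-point of the line where back board and channel floor meet. Its foot reaches from x = -50 to 26 mm.
- ledge_floor (a point): Middle of the ledge's channel where floor (20 mm above the counter) and back board meet. The back board rises from here 90 mm along its slope, leaning 20 degrees from vertical towards the robot; the lip's inner face is 18 mm in front (+x), its top 12 mm above the floor. Slates stand in it on their 110 mm edge, leaning 20 to 26 degrees on the board.
- bar_mat: Black ribbed rubber bar mat, 200 (x) x 260 (y) x 4 mm, fixed flat on the counter on the other side from the slate box. Origin: centre of its underside; z up.
- slate1: Menu slate: black chalkboard in a thin pale wooden frame, 110 mm wide (its x) x 8 mm thick (its y) x 130 mm tall (its z), about 0.12 kg; both faces alike. Origin: middle of its bottom edge, z up the slate. Not every slate is there.
- slate2: Menu slate: black chalkboard in a thin pale wooden frame, 110 mm wide (its x) x 8 mm thick (its y) x 130 mm tall (its z), about 0.12 kg; both faces alike. Origin: middle of its bottom edge, z up the slate. Not every slate is there.
- slate3: Menu slate: black chalkboard in a thin pale wooden frame, 110 mm wide (its x) x 8 mm thick (its y) x 130 mm tall (its z), about 0.12 kg; both faces alike. Origin: middle of its bottom edge, z up the slate. Not every slate is there.
- slate4: Menu slate: black chalkboard in a thin pale wooden frame, 110 mm wide (its x) x 8 mm thick (its y) x 130 mm tall (its z), about 0.12 kg; both faces alike. Origin: middle of its bottom edge, z up the slate. Not every slate is there.
- jug1: Small round steel espresso jug, 60 mm in diameter up to 52 mm, narrower at the neck, 80 mm tall, about 0.15 kg, with a strap handle on its +y side reaching 47 mm from the axis (between 16 and 66 mm up) and a short spout on the far side. Origin: centre of its underside, z up. At the start it stands on the lid of the slate box, handle outwards. Not every jug is there.
- jug2: Small round steel espresso jug, 60 mm in diameter up to 52 mm, narrower at the neck, 80 mm tall, about 0.15 kg, with a strap handle on its +y side reaching 47 mm from the axis (between 16 and 66 mm up) and a short spout on the far side. Origin: centre of its underside, z up. At the start it stands on the lid of the slate box, handle outwards. Not every jug is there.
- sugar_jar: Bystander: glass sugar jar, 66 mm across, 95 mm tall. Origin: centre of its underside. Not to be disturbed.
- coffee_cup: Bystander: white cup on a 110 mm saucer, 64 mm tall. Origin: centre of its underside. Not to be disturbed.
- tamper: Bystander: steel tamper, 58 mm across, 78 mm tall. Origin: centre of its underside. Not to be disturbed.
- milk_carton: Bystander: milk carton, 70 x 70 mm, 162 mm tall. Origin: centre of its underside. Not to be disturbed.
- tumbler: Bystander: teal lidded tumbler, 88 mm across, 148 mm tall. Origin: centre of its underside. Not to be disturbed.
Mind the look-alikes: they are no part of the job. Leave any green or orange look-alike of the jug2 alone.

How it is judged:
By the outcome, as a careful person would: the job done as asked, in the order asked, and still so for the second after the job is handed in, with the robot touching nothing.
Of jug1, jug2 only 1 to 2 are there at a start; the rules pass over those that are not, and their reading is None.
Of slate1, slate2, slate3, slate4 only 2 to 3 are there at a start; the rules pass over those that are not, and their reading is None.
At some moment in a run one of jug1, jug2 may be knocked a few centimetres aside while the robot is not near it.
It also fails if it takes over 210 s, if anything falls off the work surface, if the arm or the gripper's body presses on something with over 40 N, if the wrist force passes 120 N, or if a joint passes its speed limit or range.

ROBOT

A 6-joint arm with a two-finger parallel gripper is mounted at the origin on the work surface. World frame = base frame: x ahead of the robot, y to its left, z up, the work surface at z = 0. Lengths are in mm, angles in rad, forces in N, time in s.
With the tool pointing down it reaches from about 400 to 925 mm from the base axis. Payload 12.5 kg.
Tool frame: the origin (TCP) lies between the finger pads; the fingertips stand env.tip_extent ahead of it and the grasp point (between the pads) lies 11 mm behind it (env.tip_extent is the distance from the TCP to the fingertips, in mm); z points along the fingers, y is the line along which they close (so a half turn about z gives the same grasp; the last joint's range is limited). The gripper opens to 95 mm and grips with 3 to 60 N. Pads are 20 mm wide; open, the fingers measure 119 mm over their backs; the gripper's body (75 mm by 180 mm) begins 59 mm behind the grasp point.
Start: joints at [1.111, 0.491, 1.559, -0, 1.092, -0.106], TCP at [216.525, 586.313, 222.661] pointing down, gripper open.
Joint ranges: [-3.1, 3.1], [-0.84, 2.19], [0.05, 2.79], [-1.13, 4.28], [0.06, 2.93], [-2.69, 2.69]. Speed limits (rad/s): [2.22, 2.22, 2.79, 3.14, 3.14, 3.14].

INTERFACE

Orientations are given as [roll, pitch, yaw] about the fixed x, y, z axes, in that order (R = Rz(yaw) Ry(pitch) Rx(roll)).
In Python, from cell import env gives the robot as it stands.
- The arm moves only by the tool carry_out, never from a script. Its argument "motion" is a list of rows, each a list of 5 numbers: the shift along the tool's x, y, z in mm, then the turn about the tool's z in degrees, then the closure, from 0 (fully open) to 1 (shut). A call has 1 to 12 rows; each row shifts and turns the commanded pose from where the row before left it, along the tool's axes as they then stand; what a row does not reach is not made up. A row lasts 1/10 s, in which the tool goes at most 50 mm and 8.59 degrees, less where a joint would pass 70% of its speed; a pose out of reach is approached as far as the arm can. A call with a gripper value outside its range is refused whole. The fingers move at their own pace and stop on an object; the grip force is fixed at half the most. Time passes only in rows, so rows that do not move let the fingers close. It gives the time, the measured TCP pose, the force, the opening and the grip force at its end, in the units of the state.
- env.state(): the state, without advancing time (a new reading comes with each control period).
- env.read_camera(name): name is "side" or "top"; returns a dict with "color" (384x512x3 uint8, red, green, blue), "K" (3x3 intrinsics, pixels), "R" (3x3) and "t" (3): a world point X has camera coordinates R X + t. Camera axes: x right, y down, z forward; pixel columns grow to the right and rows downward; lengths in mm; the calibration is good to about 2 mm. A picture is of the moment at which its call begins. There is no depth.
- env.job_done(): hands the job in; it is judged then, once.
The state is a dict: "t": time; "joints": joint angles; "qvel": joint speeds; "tau": joint torques, N m; "eef_pos": TCP position; "tcp_rot": TCP orientation; "ft_force": force on the tool from outside, world axes, zero at the start; "moment": the same for the moment, N m; "opening": opening from 0.0 (shut) to 1.0 (fully open); "grip_force": force on a finger pad.
Only numpy, scipy, OpenCV 4.12 (cv2) and the standard library are available. Lean on these libraries where they do the work, as an engineer would, in place of code of your own. Each camera call takes 0.05 s, during which the arm holds its last target. There are 200 camera calls.

## Working session

There is one attempt and no reset: what is moved stays moved. The work goes in short steps, Python scripts to look and compute and a tool call to move; the robot and the scene stay as the last step left them, time stands still between calls to the robot, and variables do not carry over. Pictures are saved under pics/ and viewed, at most 14 in all, crops included, and the job is handed in when it is done.

Besides the shell and the picture viewer there is one more tool, called after "Call:" as name(argument=value, ...), one argument or row to a line, values as JSON. carry_out: Moves the arm, as the interface text tells. Its arguments: {"type":"object","properties":{"motion":{"type":"array"}},"required":["motion"]}

```bash
ls; mkdir -p pics; cat > h.py <<'E'
from cell import env
import numpy as np, cv2
def snap(n,f,crop=None,s=1):
    c=env.read_camera(n); im=c["color"][:,:,::-1]
    if crop: im=im[crop[1]:crop[3],crop[0]:crop[2]]
    cv2.imwrite("pics/"+f,cv2.resize(im,None,fx=s,fy=s,interpolation=cv2.INTER_CUBIC)); return c
def w(c,u,v,z):
    d=c["R"].T@np.linalg.inv(c["K"])@np.array([u,v,1.]); o=-c["R"].T@c["t"]
    return np.round(o+d*(z-o[2])/d[2],1)
def p(c,X):
    q=c["K"]@(c["R"]@np.array(X,float)+c["t"]); return np.round(q[:2]/q[2],1)
E
python3 - <<'E'
from h import *
for n in("top","side"):
    c=snap(n,n+"1.png",s=1.5); print(n,c["K"],c["R"],-c["R"].T@c["t"])
s=env.state(); print(s, env.tip_extent)
E
```

```text
pics
top [[415.36529625   0.         253.38802576]
 [  0.         415.36529625 197.78645998]
 [  0.           0.           1.        ]] [[-0.00583069 -0.99976941  0.02066693]
 [-0.9827378   0.00190722 -0.18499401]
 [ 0.18491194 -0.02138881 -0.98252231]] [ 220.69232597  100.80182339 1515.94235681]
side [[428.9468733    0.         257.36168596]
 [  0.         428.9468733  188.32053767]
 [  0.           0.           1.        ]] [[ 0.73029423 -0.68312475  0.00330322]
 [-0.51359522 -0.55223421 -0.65670185]
 [ 0.45043344  0.47788906 -0.75414307]] [ -65.0162752  -487.8354547  1059.25973814]
{'t': 0.1, 'joints': array([ 1.11140811e+00,  4.91489263e-01,  1.55937112e+00,  5.05251082e-08,
        1.09171766e+00, -1.05602387e-01]), 'qvel': array([-0.00017633, -0.00085171, -0.00187729, -0.00022625,  0.00018153,
       -0.00077016]), 'tau': array([ 1.72559583e-03, -6.13628626e+01, -2.58610207e+01,  6.92938850e-02,
        4.70428797e-02, -2.83802234e-05]), 'eef_pos': array([216.42172425, 586.11655529, 222.13239853]), 'tcp_rot': array([-3.14061276e+00, -1.03910031e-04,  2.78780675e+00]), 'ft_force': array([-0.02320248,  0.42434117,  0.17169196]), 'moment': array([-0.00445395,  0.00568669,  0.03597421]), 'grip_force': 0.0, 'opening': 0.9949093548363892} 8.0
```

View pics/top1.png

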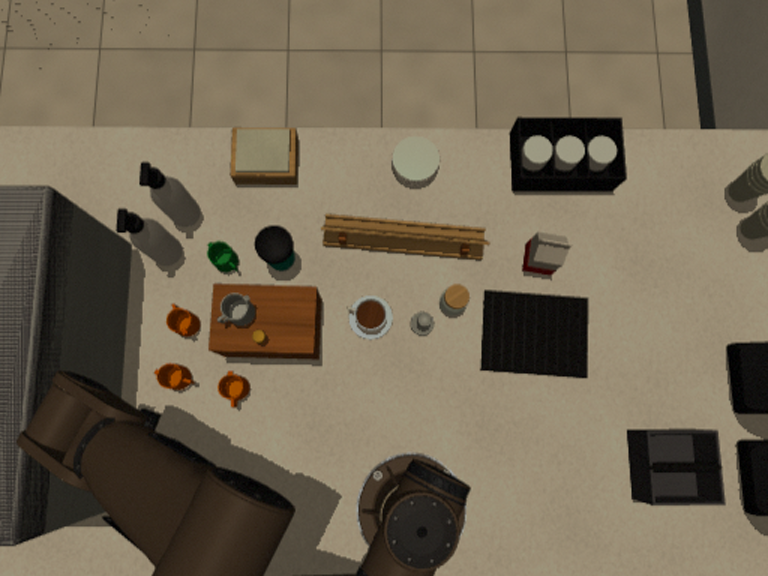

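View pics/side1.png

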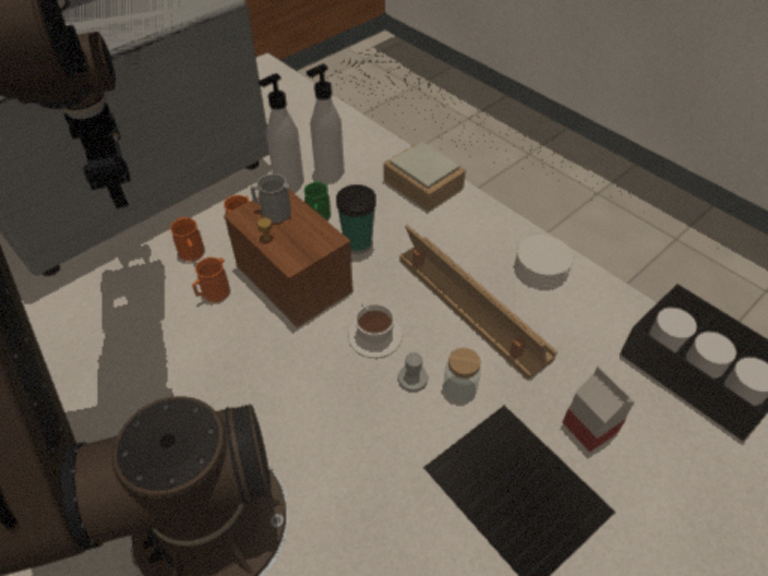

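The top view shows one jug on the lid at (237,308), with the knob at (260,337). The box is on the left, the mat on the right at (535,333) and the ledge around (405,237). Next I compute coordinates and take zoomed crops.

```bash
python3 - <<'E'
from h import *
c=snap("top","top2.png",(130,120,330,260),4)
d=snap("side","side2.png",(140,110,300,230),5)
for n,u,v,z in [("lid",212,284,155),("lid",320,286,155),("lid",320,350,155),("lid",210,350,155),("knob",260,337,195),("jug",237,305,230),("mat",484,291,4),("mat",588,298,4),("mat",587,377,4),("mat",482,371,4),("ledgetopL",325,216,105),("ledgetopR",486,229,105),("carton",549,242,162),("sugar",457,296,95),("cup",371,314,60),("tamper",422,320,78),("tumbler",274,244,148)]:
    print(n,w(c,u/1.5,v/1.5,z))
for n,u,v,z in [("knob",265,226,190),("lid",228,208,155),("lid",290,275,155),("lid",350,238,155),("mat",504,407,4),("mat",612,511,4),("mat",425,468,4)]: print("s",n,w(d,u/1.5,v/1.5,z))
E
```

```text
lid [506.2 444.1 155. ]
lid [501.3 204.8 155. ]
lid [358.6 203.1 155. ]
lid [359.5 442.  155. ]
knob [382.7 327.6 195. ]
jug [445.6 371.4 230. ]
mat [ 519.1 -190.3    4. ]
mat [ 500.9 -449.2    4. ]
mat [ 305.8 -433.4    4. ]
mat [ 321.5 -178.1    4. ]
ledgetopL [680.1 198.9 105. ]
ledgetopR [ 648.4 -181.1  105. ]
carton [ 600.6 -311.6  162. ]
sugar [ 489.4 -109.2   95. ]
cup [453.1  90.8  60. ]
tamper [435.7 -28.1  78. ]
tumbler [599.9 310.4 148. ]
s knob [381.6 328.8 190. ]
s lid [375.2 457.3 155. ]
s lid [355.5 221.9 155. ]
s lid [502.6 219.2 155. ]
s mat [ 516.1 -193.3    4. ]
s mat [ 496.2 -443.1    4. ]
s mat [ 322.7 -177.6    4. ]
```

View pics/top2.png

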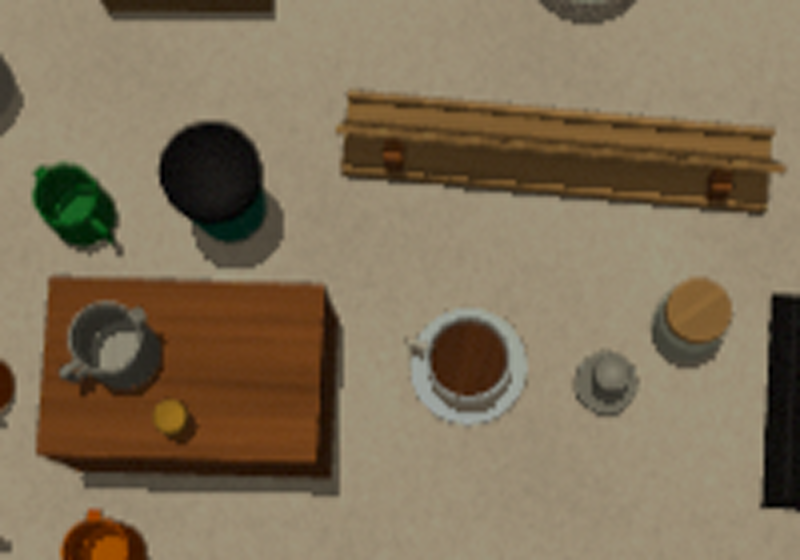

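View pics/side2.png

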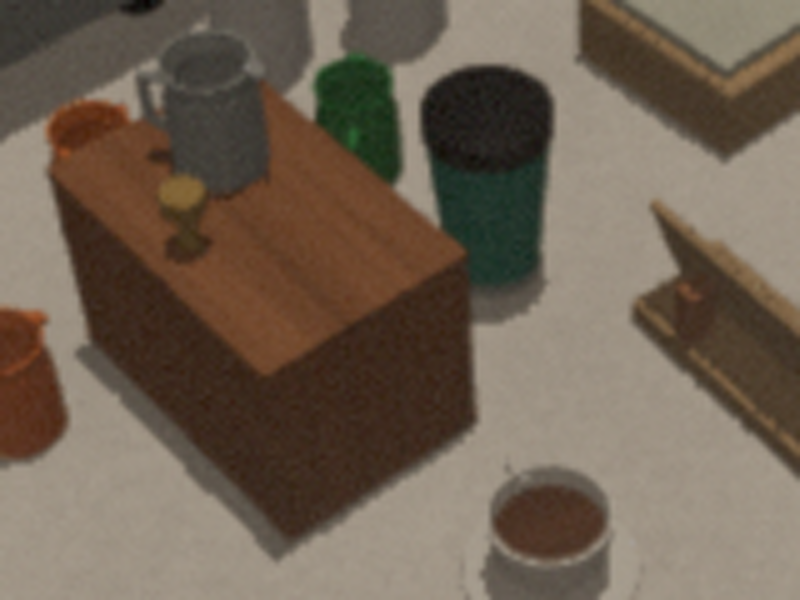

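The top crop shows the lid corners at (50,277), (325,287), (318,462) and (38,453), the knob at (171,416) and the jug rim at (108,335). The ledge's board top edge runs (340,128)–(783,168), with the lip line above it.

```bash
cat >> h.py <<'E'
def fit(c,local,pix,x0):
    from scipy.optimize import least_squares
    L=np.array(local,float)
    def f(q):
        a=q[2];R=np.array([[np.cos(a),-np.sin(a),0],[np.sin(a),np.cos(a),0],[0,0,1]])
        X=L@R.T+[q[0],q[1],0]; Y=X@c["R"].T+c["t"]; Y=Y@c["K"].T
        return (Y[:,:2]/Y[:,2:]-pix).ravel()
    r=least_squares(f,x0); return np.round(r.x,4),np.round(r.fun,1)
E
python3 - <<'E'
from h import *
c=env.read_camera("top");d=env.read_camera("side")
T=lambda P:np.array([(130+u/4,120+v/4) for u,v in P])
S=lambda P:np.array([(140+u/5,110+v/5) for u,v in P])
print("box top",fit(c,[(75,115,155.5),(75,-115,155.5),(-75,-115,155.5),(-75,115,155.5),(-45,0,198.5)],T([(50,277),(325,287),(318,462),(38,453),(171,414)]),[430,320,0]))
print("box side",fit(d,[(75,-115,155.5),(-75,-115,155.5),(-75,115,155.5),(-45,0,198.5),(-75,-115,0)],S([(467,258),(265,375),(52,172),(182,187),(282,545)]),[430,320,0]))
print("ledge top",fit(c,[(-31,200,104.6),(-31,-200,104.6),(-50,200,0),(-50,-200,0)],T([(340,128),(783,168),(343,175),(765,210)]),[690,0,0]))
for n,u,v in[("lipL",347,95),("lipR",773,132)]: print(n,[w(c,*T([(u,v)])[0],z) for z in(0,32)])
print("jug top",w(c,*T([(108,335)])[0],235.5),"side",w(d,*S([(213,60)])[0],235.5))
print("handle",w(c,*T([(70,372)])[0],220), "spout",w(c,*T([(137,312)])[0],232))
print("mat",fit(c,[(100,130,4),(100,-130,4),(-100,-130,4),(-100,130,4)],np.array([(484,291),(588,298),(587,377),(482,371)])/1.5,[410,-310,0]))
E
```

```text
box top (array([ 4.293048e+02,  3.276090e+02, -3.340000e-02]), array([ 0. , -0.5,  0.5, -0.9,  0.1,  0.3, -0.5,  0.5, -0.1,  0.5]))
box side (array([ 4.278379e+02,  3.277189e+02, -5.140000e-02]), array([ 0.7, -0.3, -1. ,  0.8, -0.9, -1.6, -0. ,  0.7,  1.3,  0.1]))
ledge top (array([ 6.66292e+02,  6.01300e+00, -8.95000e-02]), array([-1. , -0.7,  1.2, -0.9, -0.2,  0.6,  0. ,  1. ]))
lipL [array([715.2, 205.9,   0. ]), array([704.8, 203.6,  32. ])]
lipR [array([ 678.9, -199.1,    0. ]), array([ 669.2, -192.8,   32. ])]
jug top [443.4 373.2 235.5] side [442.7 372.7 235.5]
handle [416.7 405.1 220. ] spout [462.2 352.1 232. ]
mat (array([ 4.119181e+02, -3.127455e+02, -6.750000e-02]), array([-0.1, -0.4, -0. , -0.5,  0.7,  0.7, -0.5,  0.2]))
```

```bash
cat >> h.py <<'E'
def go(*pts):
    "pts (x,y,z,yawdeg): shifts in tool axes with the yaw of the point (turn first, then shift)"
    s=env.state(); P=s["eef_pos"]; y=np.degrees(s["tcp_rot"][2])
    print("t %.1f"%s["t"],P.round(1),"yaw %.2f"%y,"open %.2f"%s["opening"],"grip %.1f"%s["grip_force"],"F",s["ft_force"].round(1))
    for X in pts:
        X=np.array(X,float); D=X[:3]-P; a=np.radians(X[3])
        print(X,"turn %.2f"%-((X[3]-y+180)%360-180),"shift %.1f %.1f %.1f"%(D[0]*np.cos(a)+D[1]*np.sin(a),D[0]*np.sin(a)-D[1]*np.cos(a),-D[2]),"len %.0f"%np.linalg.norm(D))
        P=X[:3];y=X[3]
E
python3 - <<'E'
from h import *
go((216.4,586,290,159.7),(443,373,290,159.7),(443,373,179,159.7))
E
```

```text
t 0.3 [216.5 586.2 222.4] yaw 159.73 open 1.00 grip 0.0 F [-0.3  0.9 -0.4]
[216.4 586.  290.  159.7] turn 0.03 shift 0.0 -0.3 -67.6 len 68
[443.  373.  290.  159.7] turn -0.00 shift -286.4 -121.2 -0.0 len 311
[443.  373.  179.  159.7] turn -0.00 shift 0.0 0.0 111.0 len 111
```

Call:
carry_out(
  motion=[
    [0, 0, -34, 0, 0],
    [0, 0, -34, 0, 0],
    [-32, -13.5, 0, 0, 0.1],
    [-32, -13.5, 0, 0, 0.1],
    [-32, -13.5, 0, 0, 0.1],
    [-32, -13.5, 0, 0, 0.1],
    [-32, -13.5, 0, 0, 0.1],
    [-32, -13.5, 0, 0, 0.1],
    [-32, -13.5, 0, 0, 0.1],
    [-32, -13.5, 0, 0, 0.1],
    [-30, -13.5, 0, 0, 0.1],
    [0, 0, 0, 0, 0.1],
  ],
)

```text
t: 1.5
eef_pos: [444.9, 371.0, 290.5]
tcp_rot: [-3.141, 0.0, 2.784]
ft_force: [0.5, 0.8, -0.6]
opening: 0.9
grip_force: 0.0
```

```bash
python3 - <<'E'
from h import *
go((443,373,179,159.7))
E
```

```text
t 1.5 [444.9 371.  290.5] yaw 159.54 open 0.90 grip 0.0 F [ 0.5  0.8 -0.6]
[443.  373.  179.  159.7] turn -0.16 shift 2.5 1.2 111.5 len 112
```

Call:
carry_out(
  motion=[
    [2.5, 1.2, 22, 0, 0.1],
    [0, 0, 22, 0, 0.1],
    [0, 0, 22, 0, 0.1],
    [0, 0, 22, 0, 0.1],
    [0, 0, 22, 0, 0.1],
    [0, 0, 1.5, 0, 0.1],
    [0, 0, 0, 0, 0.6],
    [0, 0, 0, 0, 0.6],
    [0, 0, 0, 0, 0.6],
    [0, 0, 0, 0, 0.6],
    [0, 0, 0, 0, 0.6],
    [0, 0, 0, 0, 0.6],
  ],
)

```text
t: 2.7
eef_pos: [441.2, 375.7, 180.2]
tcp_rot: [3.14, 0.001, 2.788]
ft_force: [-0.9, 2.8, 6.9]
opening: 0.627
grip_force: 30.0
```

```bash
python3 - <<'E'
from h import *
go((443,373,300,159.7),(412,-313,300,159.7),(412,-313,30,159.7))
E
```

```text
t 2.7 [441.2 375.7 180.2] yaw 159.73 open 0.63 grip 30.0 F [-0.9  2.8  6.9]
[443.  373.  300.  159.7] turn 0.03 shift -2.6 -1.9 -119.8 len 120
[ 412.  -313.   300.   159.7] turn -0.00 shift -208.9 -654.1 -0.0 len 687
[ 412.  -313.    30.   159.7] turn -0.00 shift 0.0 0.0 270.0 len 270
```

Call:
carry_out(
  motion=[
    [0, 0, -25, 0, 0.6],
    [0, 0, -30, 0, 0.6],
    [0, 0, -30, 0, 0.6],
    [-10, -31, 0, 0, 0.6],
    [-10, -31, 0, 0, 0.6],
    [-10, -31, 0, 0, 0.6],
    [-10, -31, 0, 0, 0.6],
    [-10, -31, 0, 0, 0.6],
    [-10, -31, 0, 0, 0.6],
    [-10, -31, 0, 0, 0.6],
    [-10, -31, 0, 0, 0.6],
    [-10, -31, 0, 0, 0.6],
  ],
)

```text
t: 3.9
eef_pos: [428.0, 81.0, 264.2]
tcp_rot: [-3.141, -0.0, 2.788]
ft_force: [0.4, -0.8, -1.7]
opening: 0.626
grip_force: 30.0
```

Call:
carry_out(
  motion=[
    [-10, -31, 0, 0, 0.6],
    [-10, -31, 0, 0, 0.6],
    [-10, -31, 0, 0, 0.6],
    [-10, -31, 0, 0, 0.6],
    [-10, -31, 0, 0, 0.6],
    [-10, -31, 0, 0, 0.6],
    [-10, -31, 0, 0, 0.6],
    [-10, -31, 0, 0, 0.6],
    [-10, -31, 0, 0, 0.6],
    [-10, -31, 0, 0, 0.6],
    [-10, -31, 0, 0, 0.6],
    [0, 0, 0, 0, 0.6],
  ],
)

```text
t: 5.1
eef_pos: [413.2, -278.6, 263.7]
tcp_rot: [-3.141, -0.0, 2.785]
ft_force: [0.3, 0.4, -1.2]
opening: 0.628
grip_force: 30.0
```

```bash
python3 - <<'E'
from h import *
go((412,-313,30,159.7))
E
```

```text
t 5.1 [ 413.2 -278.6  263.7] yaw 159.57 open 0.63 grip 30.0 F [ 0.3  0.4 -1.2]
[ 412.  -313.    30.   159.7] turn -0.13 shift -10.8 -32.6 233.7 len 236
```

Call:
carry_out(
  motion=[
    [-11, -32, 0, 0, 0.6],
    [0, 0, 30, 0, 0.6],
    [0, 0, 30, 0, 0.6],
    [0, 0, 30, 0, 0.6],
    [0, 0, 30, 0, 0.6],
    [0, 0, 30, 0, 0.6],
    [0, 0, 30, 0, 0.6],
    [0, 0, 30, 0, 0.6],
    [0, 0, 10, 0, 0.6],
    [0, 0, 0, 0, 0.6],
    [0, 0, 0, 0, 0.6],
  ],
)

```text
t: 6.2
eef_pos: [413.2, -309.6, 45.1]
tcp_rot: [-3.141, 0.001, 2.788]
ft_force: [0.0, 0.6, -1.4]
opening: 0.629
grip_force: 30.0
```

```bash
python3 - <<'E'
from h import *
go((412,-313,29.5,159.7))
E
```

```text
t 6.2 [ 413.2 -309.6   45.1] yaw 159.74 open 0.63 grip 30.0 F [ 0.   0.6 -1.4]
[ 412.  -313.    29.5  159.7] turn 0.04 shift -0.0 -3.6 15.6 len 16
```

Call:
carry_out(
  motion=[
    [0, 0, 8, 0, 0.6],
    [0, 0, 5, 0, 0.6],
    [0, 0, 2, 0, 0.6],
    [0, 0, 0, 0, 0.6],
    [0, 0, 0, 0, 0.6],
  ],
)

```text
t: 6.7
eef_pos: [412.9, -309.5, 29.2]
tcp_rot: [3.142, 0.0, 2.788]
ft_force: [-0.7, 0.1, -1.4]
opening: 0.629
grip_force: 30.0
```

Call:
carry_out(
  motion=[
    [0, 0, 0, 0, 0.3],
    [0, 0, 0, 0, 0.15],
    [0, 0, 0, 0, 0.15],
    [0, 0, 0, 0, 0.15],
    [0, 0, -20, 0, 0.15],
    [0, 0, -30, 0, 0.15],
    [0, 0, -40, 0, 0.15],
    [0, 0, -40, 0, 0.15],
    [0, 0, -40, 0, 0.15],
    [0, 0, -40, 0, 0.15],
    [0, 0, -20, 0, 0.15],
    [0, 0, 0, 0, 0.15],
  ],
)

```text
t: 7.9
eef_pos: [413.4, -310.0, 262.0]
tcp_rot: [-3.14, 0.005, 2.788]
ft_force: [-0.6, -1.0, -0.3]
opening: 0.85
grip_force: 0.0
```

```bash
python3 - <<'E'
from h import *
a=178-360+180 # -2
go((428.6-45,327.6+1.8,250,177.8),(428.6-45,327.6+1.8,180,177.8))
E
```

```text
t 7.9 [ 413.4 -310.   262. ] yaw 159.73 open 0.85 grip 0.0 F [-0.6 -1.  -0.3]
[383.6 329.4 250.  177.8] turn -18.07 shift 54.3 637.8 12.0 len 640
[383.6 329.4 180.  177.8] turn -0.00 shift 0.0 0.0 70.0 len 70
```

Call:
carry_out(
  motion=[
    [0, 34, 0, -6, 0.2],
    [0, 34, 0, -6, 0.2],
    [0, 34, 0, -6, 0.2],
    [0, 34, 0, 0, 0.2],
    [0, 34, 0, 0, 0.2],
    [0, 34, 0, 0, 0.2],
    [0, 34, 0, 0, 0.2],
    [0, 34, 0, 0, 0.2],
    [0, 34, 0, 0, 0.2],
    [0, 34, 0, 0, 0.2],
    [0, 34, 0, 0, 0.2],
    [0, 34, 0, 0, 0.2],
  ],
)

```text
t: 9.1
eef_pos: [449.4, 96.2, 258.1]
tcp_rot: [-3.142, -0.002, 3.102]
ft_force: [0.9, -0.2, 0.7]
opening: 0.8
grip_force: 0.0
```

Call:
carry_out(
  motion=[
    [0, 34, 0, 0, 0.2],
    [0, 34, 0, 0, 0.2],
    [0, 34, 0, 0, 0.2],
    [0, 34, 0, 0, 0.2],
    [0, 34, 0, 0, 0.2],
    [0, 34, 0, 0, 0.2],
    [0, 0, 0, 0, 0.2],
    [0, 0, 0, 0, 0.2],
  ],
)

```text
t: 9.9
eef_pos: [457.5, 298.7, 257.8]
tcp_rot: [-3.14, -0.002, 3.103]
ft_force: [0.4, -0.0, -0.2]
opening: 0.799
grip_force: 0.0
```

```bash
python3 - <<'E'
from h import *
go((383.6,329.4,250,177.8),(383.6,329.4,180,177.8))
c=snap("top","top3.png",(270,150,410,270),4)
E
```

```text
t 9.9 [457.5 298.7 257.8] yaw 177.81 open 0.80 grip 0.0 F [ 0.4 -0.  -0.2]
[383.6 329.4 250.  177.8] turn 0.01 shift 75.0 27.8 7.8 len 80
[383.6 329.4 180.  177.8] turn -0.00 shift 0.0 0.0 70.0 len 70
```

View pics/top3.png

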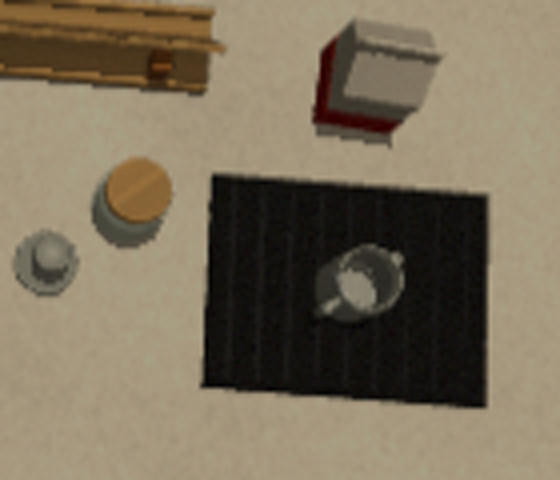

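The jug stands upright at about (360,285), mid-mat. Next is the knob.

Call:
carry_out(
  motion=[
    [25, 9, 0, 0, 0.4],
    [25, 9, 0, 0, 0.4],
    [25, 10, 0, 0, 0.4],
    [0, 0, 25, 0, 0.4],
    [0, 0, 25, 0, 0.4],
    [0, 0, 25, 0, 0.4],
    [0, 0, 3, 0, 0.4],
    [0, 0, 0, 0, 0.4],
    [0, 0, 0, 0, 0.4],
  ],
)

```text
t: 10.85
eef_pos: [384.9, 329.4, 182.2]
tcp_rot: [3.141, 0.001, 3.101]
ft_force: [0.3, 0.5, 1.5]
opening: 0.602
grip_force: 0.0
```

```bash
python3 - <<'E'
from h import *
go((383.6,329.4,180,177.8))
c=snap("side","side3.png",(140,80,300,200),5)
E
```

```text
t 10.8 [384.9 329.4 182.2] yaw 177.69 open 0.60 grip 0.0 F [0.3 0.5 1.5]
[383.6 329.4 180.  177.8] turn -0.11 shift 1.3 -0.0 2.2 len 3
```

View pics/side3.png

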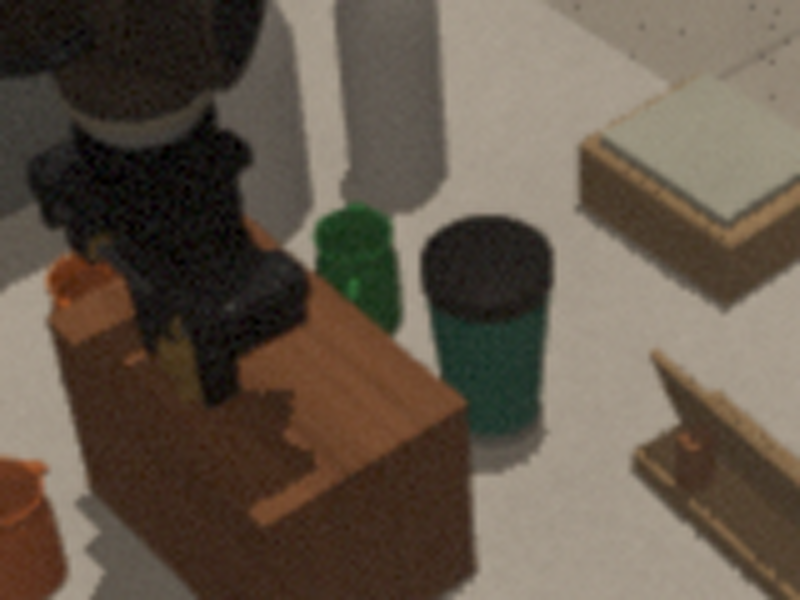

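The fingers straddle the knob, which shows between them at (180,370). Closing.

Call:
carry_out(
  motion=[
    [1, 0, 1.5, 0, 0.75],
    [0, 0, 0, 0, 0.8],
    [0, 0, 0, 0, 0.8],
    [0, 0, 0, 0, 0.8],
    [0, 0, 0, 0, 0.8],
    [0, 0, 0, 0, 0.8],
  ],
)

```text
t: 11.5
eef_pos: [383.8, 333.0, 180.5]
tcp_rot: [3.134, 0.002, 3.101]
ft_force: [-4.4, 24.7, -1.3]
opening: 0.289
grip_force: 30.0
```

```bash
python3 - <<'E'
from h import *
go()
# arc in the box x-z plane, radius from hinge, steps
r=np.hypot(120,45);a0=np.arctan2(45,-120)
q=[(r*np.cos(a0-t),r*np.sin(a0-t)) for t in np.linspace(0,1.68,25)]
d=np.diff(q,axis=0)
for k in d: print("[%.1f,0,%.1f]"%(-k[0],-k[1]),end=" ")
E
```

```text
t 11.5 [383.8 333.  180.5] yaw 177.68 open 0.29 grip 30.0 F [-4.4 24.7 -1.3]
[-3.4,0,-8.3] [-4.0,0,-8.0] [-4.6,0,-7.7] [-5.1,0,-7.4] [-5.6,0,-7.0] [-6.1,0,-6.6] [-6.5,0,-6.2] [-6.9,0,-5.7] [-7.3,0,-5.2] [-7.7,0,-4.7] [-8.0,0,-4.1] [-8.2,0,-3.6] [-8.5,0,-3.0] [-8.7,0,-2.4] [-8.8,0,-1.8] [-8.9,0,-1.1] [-9.0,0,-0.5] [-9.0,0,0.1] [-8.9,0,0.7] [-8.9,0,1.4] [-8.7,0,2.0] [-8.6,0,2.6] [-8.4,0,3.2] [-8.1,0,3.8]
```

Call:
carry_out(
  motion=[
    [0, 3.6, 0, 0, 0.8],
    [-3.4, 0, -8.3, 0, 0.8],
    [-4.0, 0, -8.0, 0, 0.8],
    [-4.6, 0, -7.7, 0, 0.8],
    [-5.1, 0, -7.4, 0, 0.8],
    [-5.6, 0, -7.0, 0, 0.8],
    [-6.1, 0, -6.6, 0, 0.8],
    [0, 0, 0, 0, 0.8],
  ],
)

```text
t: 12.3
eef_pos: [413.2, 332.3, 226.0]
tcp_rot: [3.14, 0.002, 3.101]
ft_force: [-0.5, 4.9, 0.5]
opening: 0.287
grip_force: 30.0
```

```bash
python3 - <<'E'
from h import *
go()
E
```

```text
t 12.3 [413.2 332.3 226. ] yaw 177.69 open 0.29 grip 30.0 F [-0.5  4.9  0.5]
```

Call:
carry_out(
  motion=[
    [-6.5, 0, -6.2, 0, 0.8],
    [-6.9, 0, -5.7, 0, 0.8],
    [-7.3, 0, -5.2, 0, 0.8],
    [-7.7, 0, -4.7, 0, 0.8],
    [-8.0, 0, -4.1, 0, 0.8],
    [-8.2, 0, -3.6, 0, 0.8],
    [-8.5, 0, -3.0, 0, 0.8],
    [-8.7, 0, -2.4, 0, 0.8],
    [-8.8, 0, -1.8, 0, 0.8],
    [-8.9, 0, -1.1, 0, 0.8],
    [-9, 0, -0.5, 0, 0.8],
    [0, 0, 0, 0, 0.8],
  ],
)

```text
t: 13.5
eef_pos: [501.4, 329.6, 263.7]
tcp_rot: [3.139, 0.001, 3.102]
ft_force: [0.3, 9.3, 0.6]
opening: 0.284
grip_force: 30.0
```

Call:
carry_out(
  motion=[
    [-9, 0, 0.1, 0, 0.8],
    [-8.9, 0, 0.7, 0, 0.8],
    [-8.9, 0, 1.4, 0, 0.8],
    [-8.7, 0, 2.0, 0, 0.8],
    [-8.6, 0, 2.6, 0, 0.8],
    [-8.4, 0, 3.2, 0, 0.8],
    [-8.1, 0, 3.8, 0, 0.8],
    [0, 0, 0, 0, 0.8],
    [0, 0, 0, 0, 0.8],
  ],
)

```text
t: 14.4
eef_pos: [562.2, 327.7, 250.5]
tcp_rot: [3.137, 0.004, 3.102]
ft_force: [3.9, 11.8, 2.4]
opening: 0.283
grip_force: 30.0
```

```bash
python3 - <<'E'
from h import *
go()
E
```

```text
t 14.4 [562.2 327.7 250.5] yaw 177.73 open 0.28 grip 30.0 F [ 3.9 11.8  2.4]
```

Call:
carry_out(
  motion=[
    [0, 0, 0, 0, 0.6],
    [0, 0, 0, 0, 0.5],
    [0, 0, 0, 0, 0.5],
    [0, 0, -20, 0, 0.5],
    [0, 0, -30, 0, 0.5],
    [0, 0, -35, 0, 0.5],
    [0, 0, -25, 0, 0.5],
    [10, 35, 0, 0, 0.5],
    [10, 35, 0, 0, 0.5],
    [0, 35, 0, 0, 0.5],
    [0, 35, 0, 0, 0.5],
    [0, 0, 0, 0, 0.5],
  ],
)

```text
t: 15.6
eef_pos: [546.0, 469.8, 357.9]
tcp_rot: [-3.141, -0.001, 3.105]
ft_force: [0.5, -0.1, -0.4]
opening: 0.5
grip_force: 0.0
```

```bash
python3 - <<'E'
from h import *
go()
c=snap("top","top4.png",(130,140,230,215),6)
snap("side","side4.png",(150,60,310,180),5)
for s in(-67.5,-22.5,22.5,67.5):
    print([p(c,(428.7+.03*s+x,331.7+s-.03*x,138)) for x in(-55,55)])
E
```

```text
t 15.6 [546.  469.8 357.9] yaw 177.88 open 0.50 grip 0.0 F [ 0.5 -0.1 -0.4]
[array([194.8, 230. ]), array([196.5, 197.4])]
[array([181.2, 229.6]), array([183.1, 197. ])]
[array([167.6, 229.3]), array([169.6, 196.7])]
[array([154. , 228.9]), array([156.2, 196.3])]
```

View pics/top4.png

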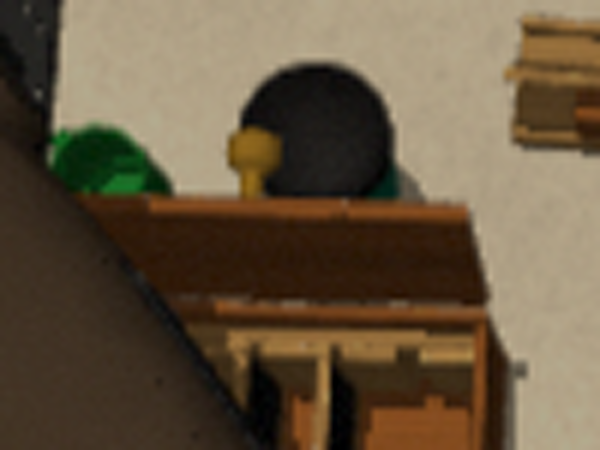

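View pics/side4.png

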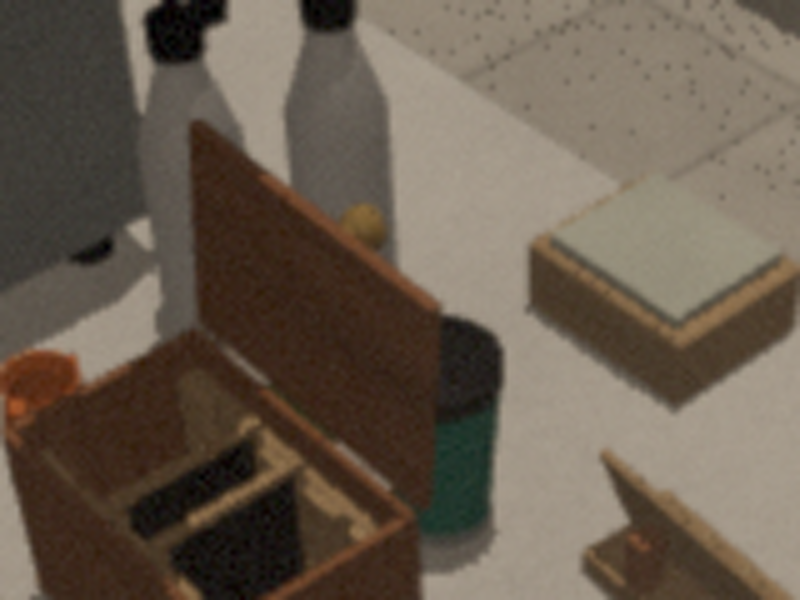

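Two slates are visible, in the slots at box y = ±22.5 (crop columns ~322 and ~245). The outer slots look empty. I'll refine the ledge pose with a composite picture carrying a model overlay.

```bash
cat > ov.py <<'E'
from h import *
def ov(f,L):
    out=[]
    for n,crop in(("top",(205,135,335,180)),("side",(255,140,385,255))):
        c=env.read_camera(n); s=6
        im=cv2.resize(np.ascontiguousarray(c["color"][crop[1]:crop[3],crop[0]:crop[2],::-1]),None,fx=s,fy=s,interpolation=cv2.INTER_CUBIC)
        x,y,a=L
        for lx,z,col in((-31,104.6,(0,0,255)),(18,32,(0,255,0)),(-50,0,(255,0,0)),(26,0,(255,255,0))):
            P=[]
            for ly in(-200,200):
                q=p(c,(x+lx*np.cos(a)-ly*np.sin(a),y+lx*np.sin(a)+ly*np.cos(a),z)); P.append(tuple(int(v) for v in (q+.5-np.array(crop[:2]))*s))
            cv2.line(im,P[0],P[1],col,1)
        out.append(im)
    o=np.vstack(out); o=cv2.resize(o,None,fx=min(1,600/o.shape[0]),fy=min(1,600/o.shape[0])); print(o.shape); cv2.imwrite("pics/"+f,o)
E
python3 -c "
from ov import *
ov('ov1.png',(666.3,6,-.09))"
```

```text
(600, 488, 3)
```

View pics/ov1.png

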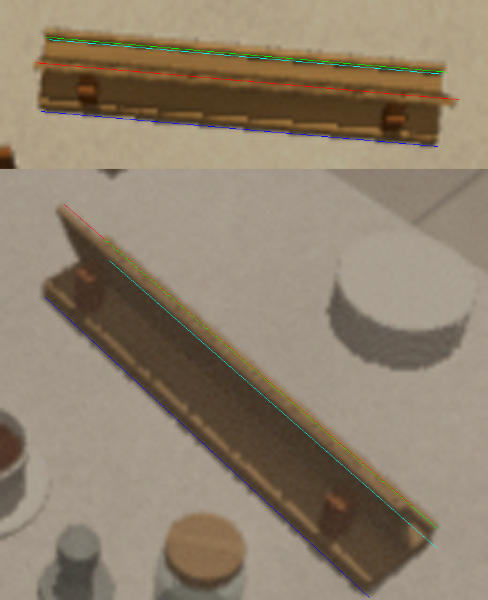

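The model overlay agrees with the ledge to about 1 px. The near foot edge and the lip suggest roughly +1–2 mm in x, so I use (667.5, 6, -0.09). On to the first slate.

```bash
python3 - <<'E'
from h import *
go((428,308.5,350,178.3),(428,308.5,102,178.3))
E
```

```text
t 15.8 [546.9 465.9 359.2] yaw 177.69 open 0.50 grip 0.0 F [ 0.7 -0.8  0.3]
[428.  308.5 350.  178.3] turn -0.61 shift 114.2 -160.8 9.2 len 197
[428.  308.5 102.  178.3] turn -0.00 shift 0.0 0.0 248.0 len 248
```

Opening of 45 mm or less is needed between neighbours: closure 0.58 gives about 40 mm.

Call:
carry_out(
  motion=[
    [19, -27, 0, -0.6, 0.58],
    [19, -27, 0, 0, 0.58],
    [19, -27, 0, 0, 0.58],
    [19, -27, 0, 0, 0.58],
    [19, -27, 0, 0, 0.58],
    [19, -26, 0, 0, 0.58],
    [0, 0, 35, 0, 0.58],
    [0, 0, 35, 0, 0.58],
    [0, 0, 35, 0, 0.58],
    [0, 0, 35, 0, 0.58],
    [0, 0, 20, 0, 0.58],
    [0, 0, 0, 0, 0.58],
  ],
)

```text
t: 17.0
eef_pos: [427.0, 307.9, 197.4]
tcp_rot: [-3.14, -0.003, 3.111]
ft_force: [-0.5, 0.3, 1.1]
opening: 0.42
grip_force: 0.0
```

```bash
python3 - <<'E'
from h import *
go((428,308.5,102,178.3))
E
```

```text
t 17.0 [427.  307.9 197.4] yaw 178.25 open 0.42 grip 0.0 F [-0.5  0.3  1.1]
[428.  308.5 102.  178.3] turn -0.05 shift -1.0 0.6 95.4 len 95
```

Call:
carry_out(
  motion=[
    [-1, 0.6, 20, 0, 0.58],
    [0, 0, 20, 0, 0.58],
    [0, 0, 18, 0, 0.58],
    [0, 0, 18, 0, 0.58],
    [0, 0, 18, 0, 0.58],
    [0, 0, 0, 0, 0.58],
    [0, 0, 0, 0, 0.7],
    [0, 0, 0, 0, 0.95],
    [0, 0, 0, 0, 0.95],
    [0, 0, 0, 0, 0.95],
    [0, 0, 0, 0, 0.95],
    [0, 0, 0, 0, 0.95],
  ],
)

```text
t: 18.2
eef_pos: [429.0, 310.1, 105.6]
tcp_rot: [3.141, 0.001, 3.113]
ft_force: [-1.3, 0.1, 6.2]
opening: 0.087
grip_force: 30.0
```

```bash
python3 - <<'E'
from h import *
go()
E
```

```text
t 18.2 [429.  310.1 105.6] yaw 178.33 open 0.09 grip 30.0 F [-1.3  0.1  6.2]
```

Call:
carry_out(
  motion=[
    [0, 0, -10, 0, 0.95],
    [0, 0, -15, 0, 0.95],
    [0, 0, -20, 0, 0.95],
    [0, 0, -20, 0, 0.95],
    [0, 0, -20, 0, 0.95],
    [0, 0, -20, 0, 0.95],
    [0, 0, -25, 0, 0.95],
    [0, 0, -25, 0, 0.95],
    [0, 0, -25, 0, 0.95],
    [0, 0, -15, 0, 0.95],
    [0, 0, 0, 0, 0.95],
  ],
)

```text
t: 19.3
eef_pos: [429.1, 310.3, 302.4]
tcp_rot: [3.14, 0.003, 3.113]
ft_force: [-0.7, -0.4, -2.0]
opening: 0.083
grip_force: 30.0
```

```bash
python3 - <<'E'
from h import *
go((440,60,290,178.3))
a=-.09
for ly in(-60,60):
    lx=7; print(ly,667.5+lx*np.cos(a)-ly*np.sin(a),6+lx*np.sin(a)+ly*np.cos(a))
E
```

```text
t 19.3 [429.1 310.3 302.4] yaw 178.34 open 0.08 grip 30.0 F [-0.7 -0.4 -2. ]
[440.   60.  290.  178.3] turn 0.04 shift -18.3 -249.8 12.4 len 251
-60 669.0789561792034 -54.38631382510573
60 679.8643820829647 65.12801413633358
```

Call:
carry_out(
  motion=[
    [-2, -31, 0, 0, 0.95],
    [-2, -31, 0, 0, 0.95],
    [-2, -31, 0, 0, 0.95],
    [-2, -31, 0, 0, 0.95],
    [-2, -31, 0, 0, 0.95],
    [-2, -31, 0, 0, 0.95],
    [-2, -31, 0, 0, 0.95],
    [-2, -31, 0, 0, 0.95],
  ],
)

```text
t: 20.1
eef_pos: [436.9, 60.5, 299.4]
tcp_rot: [3.141, -0.001, 3.113]
ft_force: [0.1, -0.4, -1.1]
opening: 0.084
grip_force: 30.0
```

Call:
carry_out(
  motion=[
    [0, 0, 0, 7.8, 0.95],
    [0, 0, 0, 7.8, 0.95],
    [0, 0, 0, 7.8, 0.95],
    [0, 0, 0, 7.8, 0.95],
    [0, 0, 0, 7.8, 0.95],
    [0, 0, 0, 7.8, 0.95],
    [0, 0, 0, 7.8, 0.95],
    [0, 0, 0, 7.8, 0.95],
    [0, 0, 0, 7.8, 0.95],
    [0, 0, 0, 7.8, 0.95],
    [0, 0, 0, 7.8, 0.95],
    [0, 0, 0, 7.8, 0.95],
  ],
)

```text
t: 21.3
eef_pos: [437.1, 61.7, 299.3]
tcp_rot: [-3.14, 0.0, 1.473]
ft_force: [0.1, 0.8, -2.2]
opening: 0.081
grip_force: 30.0
```

```bash
python3 - <<'E'
from h import *
go((669,-54.4,290,84.84),(669,-54.4,150,84.84))
E
```

```text
t 21.3 [437.1  61.7 299.3] yaw 84.41 open 0.08 grip 30.0 F [ 0.1  0.8 -2.2]
[669.   -54.4  290.    84.84] turn -0.43 shift -94.7 241.4 9.3 len 260
[669.   -54.4  150.    84.84] turn -0.00 shift 0.0 0.0 140.0 len 140
```

Call:
carry_out(
  motion=[
    [-12, 30, 0, -0.4, 0.95],
    [-12, 30, 0, 0, 0.95],
    [-12, 30, 0, 0, 0.95],
    [-12, 30, 0, 0, 0.95],
    [-12, 30, 0, 0, 0.95],
    [-12, 30, 0, 0, 0.95],
    [-12, 30, 0, 0, 0.95],
    [-11, 31, 0, 0, 0.95],
    [0, 0, 30, 0, 0.95],
    [0, 0, 30, 0, 0.95],
    [0, 0, 30, 0, 0.95],
    [0, 0, 0, 0, 0.95],
  ],
)

```text
t: 22.5
eef_pos: [667.5, -53.4, 205.1]
tcp_rot: [-3.133, -0.001, 1.486]
ft_force: [0.3, -0.4, -1.5]
opening: 0.079
grip_force: 30.0
```

```bash
python3 - <<'E'
from h import *
go((669,-54.4,137,84.84))
E
```

```text
t 22.5 [667.5 -53.4 205.1] yaw 85.12 open 0.08 grip 30.0 F [ 0.3 -0.4 -1.5]
[669.   -54.4  137.    84.84] turn 0.28 shift -0.9 1.6 68.1 len 68
```

Call:
carry_out(
  motion=[
    [-0.9, 1.6, 25, 0.2, 0.95],
    [0, 0, 25, 0, 0.95],
    [0, 0, 16, 0, 0.95],
    [0, 0, 0, 0, 0.95],
    [0, 0, 0, 0, 0.95],
  ],
)

```text
t: 23.0
eef_pos: [671.5, -54.8, 145.4]
tcp_rot: [3.141, -0.0, 1.482]
ft_force: [-0.1, -0.7, -0.9]
opening: 0.087
grip_force: 30.0
```

```bash
python3 - <<'E'
from ov import *
go((669,-54.4,137,84.84))
ov("ov2.png",(667.5,6,-.09))
E
```

```text
t 23.0 [671.5 -54.8 145.4] yaw 84.93 open 0.09 grip 30.0 F [-0.1 -0.7 -0.9]
[669.   -54.4  137.    84.84] turn 0.09 shift 0.1 -2.5 8.4 len 9
(600, 488, 3)
```

View pics/ov2.png

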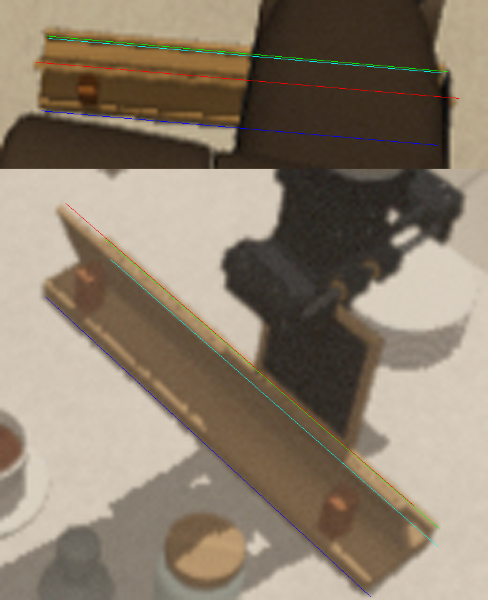

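The slate hangs just behind the board at crop (310,380), where it should be. Lowering with force checks.

Call:
carry_out(
  motion=[
    [0, -1.5, 9, 0, 0.95],
    [0, 0, 6, 0, 0.95],
    [0, 0, 4, 0, 0.95],
    [0, 0, 3, 0, 0.95],
    [0, 0, 2, 0, 0.95],
    [0, 0, 0, 0, 0.95],
    [0, 0, 0, 0, 0.95],
  ],
)

```text
t: 23.8
eef_pos: [669.7, -54.6, 120.2]
tcp_rot: [3.141, -0.0, 1.482]
ft_force: [-0.0, -0.2, -1.9]
opening: 0.081
grip_force: 30.0
```

```bash
python3 - <<'E'
from h import *
go((669,-54.4,118,84.84))
E
```

```text
t 23.8 [669.7 -54.6 120.2] yaw 84.93 open 0.08 grip 30.0 F [-0.  -0.2 -1.9]
[669.   -54.4  118.    84.84] turn 0.09 shift 0.2 -0.7 2.2 len 2
```

Call:
carry_out(
  motion=[
    [0, -1, 1, 0, 0.95],
    [0, -1, 0.5, 0, 0.95],
    [0, -1, 0, 0, 0.95],
    [0, 0, 0, 0, 0.95],
  ],
)

```text
t: 24.2
eef_pos: [666.4, -54.3, 118.7]
tcp_rot: [-3.142, -0.0, 1.482]
ft_force: [-0.8, 0.6, -0.9]
opening: 0.085
grip_force: 30.0
```

Call:
carry_out(
  motion=[
    [0, 0, 0.7, 0, 0.95],
    [0, 0, 0.7, 0, 0.95],
    [0, 0, 0, 0, 0.95],
    [0, 0, 0, 0, 0.95],
  ],
)

```text
t: 24.6
eef_pos: [666.7, -54.3, 117.6]
tcp_rot: [3.141, -0.0, 1.482]
ft_force: [-1.0, 0.8, 5.6]
opening: 0.077
grip_force: 30.0
```

Call:
carry_out(
  motion=[
    [0, 0, 0, 0, 0.85],
    [0, 0, 0, 0, 0.74],
    [0, 0, 0, 0, 0.74],
    [0, 0, -8, 0, 0.74],
    [0, 0, -7, 0, 0.74],
    [0, -6, 0, 0, 0.74],
    [0, -6, 0, 0, 0.74],
    [0, -7, 0, 0, 0.74],
    [0, -8, 0, 0, 0.74],
    [0, -8, 0, 0, 0.74],
    [0, -8, 0, 0, 0.74],
    [0, 0, 0, 0, 0.74],
  ],
)

```text
t: 25.8
eef_pos: [622.8, -50.4, 132.3]
tcp_rot: [-3.141, -0.0, 1.482]
ft_force: [0.1, 1.1, 0.2]
opening: 0.256
grip_force: 0.0
```

Call:
carry_out(
  motion=[
    [0, 0, 0, 0, 0.74],
    [0, 0, 0, 0, 0.74],
    [0, 0, -15, 0, 0.74],
    [0, 0, -20, 0, 0.74],
    [0, 0, -30, 0, 0.74],
    [0, 0, -40, 0, 0.74],
    [0, 0, -40, 0, 0.74],
    [0, 0, -30, 0, 0.74],
    [0, -30, 0, 0, 0.6],
    [0, -30, 0, 0, 0.6],
    [0, -30, 0, 0, 0.6],
    [0, 0, 0, 0, 0.6],
  ],
)

```text
t: 27.0
eef_pos: [531.8, -42.2, 307.9]
tcp_rot: [3.142, -0.0, 1.482]
ft_force: [-0.0, -0.2, 0.3]
opening: 0.399
grip_force: 0.0
```

```bash
python3 - <<'E'
from ov import *
go((440,60,300,84.84),(440,60,300,178.3),(429.4,354.5,300,178.3))
ov("ov3.png",(667.5,6,-.09))
E
```

```text
t 27.0 [531.8 -42.2 307.9] yaw 84.93 open 0.40 grip 0.0 F [-0.  -0.2  0.3]
[440.    60.   300.    84.84] turn 0.09 shift 93.5 -100.6 7.9 len 138
[440.   60.  300.  178.3] turn -93.46 shift 0.0 0.0 -0.0 len 0
[429.4 354.5 300.  178.3] turn -0.00 shift 19.3 294.1 -0.0 len 295
(600, 488, 3)
```

View pics/ov3.png

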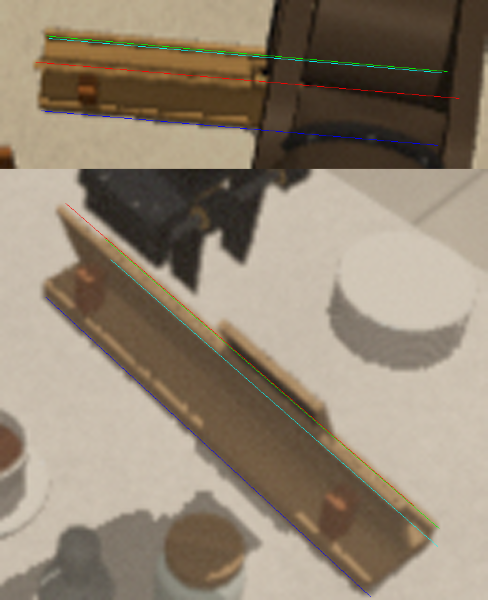

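The slate leans on the board, its top edge at (275,375). Now the second slate.

Call:
carry_out(
  motion=[
    [31, -33, 0, 0, 0.58],
    [31, -33, 0, 0, 0.58],
    [31, -33, 0, 0, 0.58],
    [0, 0, 0, -7.8, 0.58],
    [0, 0, 0, -7.8, 0.58],
    [0, 0, 0, -7.8, 0.58],
    [0, 0, 0, -7.8, 0.58],
    [0, 0, 0, -7.8, 0.58],
    [0, 0, 0, -7.8, 0.58],
    [0, 0, 0, -7.8, 0.58],
    [0, 0, 0, -7.8, 0.58],
    [0, 0, 0, -7.8, 0.58],
  ],
)

```text
t: 28.3
eef_pos: [444.9, 58.9, 307.1]
tcp_rot: [3.142, -0.0, 2.713]
ft_force: [0.1, -0.3, 0.3]
opening: 0.423
grip_force: 0.0
```

Call:
carry_out(
  motion=[
    [0, 0, 0, -7.8, 0.58],
    [0, 0, 0, -7.8, 0.58],
    [0, 0, 0, -7.7, 0.58],
    [2, 30, 0, 0, 0.58],
    [2, 30, 0, 0, 0.58],
    [2, 30, 0, 0, 0.58],
    [2, 30, 0, 0, 0.58],
    [2, 30, 0, 0, 0.58],
    [2, 30, 0, 0, 0.58],
    [2, 30, 0, 0, 0.58],
    [2, 30, 0, 0, 0.58],
    [2, 30, 0, 0, 0.58],
  ],
)

```text
t: 29.5
eef_pos: [433.9, 331.2, 306.9]
tcp_rot: [3.142, 0.0, 3.114]
ft_force: [1.9, -0.4, 0.2]
opening: 0.416
grip_force: 0.0
```

```bash
python3 - <<'E'
from h import *
go((430,355,200,178.3))
E
```

```text
t 29.5 [433.9 331.2 306.9] yaw 178.43 open 0.42 grip 0.0 F [ 1.9 -0.4  0.2]
[430.  355.  200.  178.3] turn 0.13 shift 4.6 23.7 106.9 len 110
```

Call:
carry_out(
  motion=[
    [4.5, 22, 0, 0, 0.58],
    [0, 0, 30, 0, 0.58],
    [0, 0, 30, 0, 0.58],
    [0, 0, 30, 0, 0.58],
    [0, 0, 20, 0, 0.58],
    [0, 0, 0, 0, 0.58],
  ],
)

```text
t: 30.1
eef_pos: [429.1, 351.4, 194.5]
tcp_rot: [-3.139, -0.004, 3.114]
ft_force: [0.3, -0.3, -0.2]
opening: 0.418
grip_force: 0.0
```

```bash
python3 - <<'E'
from h import *
go((430,355,105,178.3))
E
```

```text
t 30.1 [429.1 351.4 194.5] yaw 178.43 open 0.42 grip 0.0 F [ 0.3 -0.3 -0.2]
[430.  355.  105.  178.3] turn 0.13 shift -0.8 3.7 89.5 len 90
```

Call:
carry_out(
  motion=[
    [-0.8, 3.2, 20, 0, 0.58],
    [0, 0, 20, 0, 0.58],
    [0, 0, 18, 0, 0.58],
    [0, 0, 18, 0, 0.58],
    [0, 0, 13, 0, 0.58],
    [0, 0, 0, 0, 0.58],
    [0, 0, 0, 0, 0.7],
    [0, 0, 0, 0, 0.95],
    [0, 0, 0, 0, 0.95],
    [0, 0, 0, 0, 0.95],
    [0, 0, 0, 0, 0.95],
    [0, 0, 0, 0, 0.95],
  ],
)

```text
t: 31.3
eef_pos: [430.2, 354.6, 108.6]
tcp_rot: [3.141, 0.001, 3.114]
ft_force: [-0.6, -0.2, 4.2]
opening: 0.086
grip_force: 30.0
```

```bash
python3 - <<'E'
from h import *
go()
E
```

```text
t 31.3 [430.2 354.6 108.6] yaw 178.43 open 0.09 grip 30.0 F [-0.6 -0.2  4.2]
```

Call:
carry_out(
  motion=[
    [0, 0, -10, 0, 0.95],
    [0, 0, -15, 0, 0.95],
    [0, 0, -20, 0, 0.95],
    [0, 0, -20, 0, 0.95],
    [0, 0, -20, 0, 0.95],
    [0, 0, -20, 0, 0.95],
    [0, 0, -25, 0, 0.95],
    [0, 0, -25, 0, 0.95],
    [0, 0, -25, 0, 0.95],
    [0, 0, -15, 0, 0.95],
    [0, 0, 0, 0, 0.95],
  ],
)

```text
t: 32.4
eef_pos: [430.4, 354.7, 305.6]
tcp_rot: [3.14, 0.003, 3.114]
ft_force: [-0.2, 0.2, -2.1]
opening: 0.081
grip_force: 30.0
```

Call:
carry_out(
  motion=[
    [-2, -31, 0, 0, 0.95],
    [-2, -31, 0, 0, 0.95],
    [-2, -31, 0, 0, 0.95],
    [-2, -31, 0, 0, 0.95],
    [-2, -31, 0, 0, 0.95],
    [-2, -31, 0, 0, 0.95],
    [-2, -31, 0, 0, 0.95],
    [-2, -31, 0, 0, 0.95],
    [0, -31, 0, 0, 0.95],
    [0, 0, 0, 7.8, 0.95],
    [0, 0, 0, 7.8, 0.95],
    [0, 0, 0, 7.8, 0.95],
  ],
)

```text
t: 33.6
eef_pos: [438.0, 74.8, 302.4]
tcp_rot: [-3.141, -0.001, 2.699]
ft_force: [1.0, 0.4, -1.2]
opening: 0.082
grip_force: 30.0
```

Call:
carry_out(
  motion=[
    [0, 0, 0, 7.8, 0.95],
    [0, 0, 0, 7.8, 0.95],
    [0, 0, 0, 7.8, 0.95],
    [0, 0, 0, 7.8, 0.95],
    [0, 0, 0, 7.8, 0.95],
    [0, 0, 0, 7.8, 0.95],
    [0, 0, 0, 7.8, 0.95],
    [0, 0, 0, 7.8, 0.95],
    [0, 0, 0, 7.8, 0.95],
    [0, 0, 0, 0, 0.95],
  ],
)

```text
t: 34.6
eef_pos: [438.0, 75.1, 302.5]
tcp_rot: [-3.14, 0.0, 1.479]
ft_force: [0.3, -0.0, -1.9]
opening: 0.085
grip_force: 30.0
```

```bash
python3 - <<'E'
from h import *
# first slate: top corners in the side view give its ledge-y
c=snap("side","side5.png",(255,140,385,255),6); d=snap("top","top5.png",(130,140,230,250),5)
go((680.5,67,300,84.84),(680.5,67,130,84.84))
E
```

```text
t 34.7 [438.1  75.2 302.7] yaw 85.06 open 0.08 grip 30.0 F [-0.6 -0.6 -1.8]
[680.5   67.   300.    84.84] turn 0.22 shift 13.7 242.1 2.7 len 243
[680.5   67.   130.    84.84] turn -0.00 shift 0.0 0.0 170.0 len 170
```

Call:
carry_out(
  motion=[
    [1.7, 30, 0, 0.2, 0.95],
    [1.7, 30, 0, 0, 0.95],
    [1.7, 30, 0, 0, 0.95],
    [1.7, 30, 0, 0, 0.95],
    [1.7, 30, 0, 0, 0.95],
    [1.7, 30, 0, 0, 0.95],
    [1.7, 30, 0, 0, 0.95],
    [1.8, 31, 0, 0, 0.95],
    [0, 0, 30, 0, 0.95],
    [0, 0, 30, 0, 0.95],
    [0, 0, 30, 0, 0.95],
    [0, 0, 0, 0, 0.95],
  ],
)

```text
t: 35.9
eef_pos: [677.9, 66.3, 208.7]
tcp_rot: [-3.134, 0.001, 1.48]
ft_force: [0.4, 0.1, -1.4]
opening: 0.077
grip_force: 30.0
```

Call:
carry_out(
  motion=[
    [0, 0, 20, 0, 0.95],
    [0, 0, 20, 0, 0.95],
    [0, 0, 12, 0, 0.95],
    [0, 0, 0, 0, 0.95],
    [0, 0, 0, 0, 0.95],
  ],
)

```text
t: 36.4
eef_pos: [680.2, 66.4, 162.4]
tcp_rot: [3.14, -0.0, 1.478]
ft_force: [0.3, 0.1, -2.3]
opening: 0.084
grip_force: 30.0
```

```bash
python3 - <<'E'
from h import *
go((680,67,125,84.84))
E
```

```text
t 36.4 [680.2  66.4 162.4] yaw 84.67 open 0.08 grip 30.0 F [ 0.3  0.1 -2.3]
[680.    67.   125.    84.84] turn -0.17 shift 0.6 -0.2 37.4 len 37
```

Floor contact is expected near TCP z ≈ 120.

Call:
carry_out(
  motion=[
    [0, 0, 14, 0, 0.95],
    [0, 0, 12, 0, 0.95],
    [0, 0, 8, 0, 0.95],
    [0, 0, 4, 0, 0.95],
    [0, -1, 1, 0, 0.95],
    [0, -1, 1, 0, 0.95],
    [0, -0.5, 0, 0, 0.95],
    [0, 0, 0, 0, 0.95],
  ],
)

```text
t: 37.2
eef_pos: [677.3, 66.6, 121.6]
tcp_rot: [3.141, -0.0, 1.477]
ft_force: [0.8, -0.9, -2.1]
opening: 0.086
grip_force: 30.0
```

Call:
carry_out(
  motion=[
    [0, 0, 0.7, 0, 0.95],
    [0, 0, 0.7, 0, 0.95],
    [0, 0, 0, 0, 0.95],
    [0, 0, 0, 0, 0.95],
  ],
)

```text
t: 37.6
eef_pos: [677.4, 66.7, 120.7]
tcp_rot: [3.141, -0.0, 1.477]
ft_force: [-0.9, 0.2, 6.0]
opening: 0.081
grip_force: 30.0
```

Call:
carry_out(
  motion=[
    [0, 0, 0, 0, 0.85],
    [0, 0, 0, 0, 0.74],
    [0, 0, 0, 0, 0.74],
    [0, 0, -7, 0, 0.74],
    [0, 0, -6, 0, 0.74],
    [0, -6, 0, 0, 0.74],
    [0, -6, 0, 0, 0.74],
    [0, -7, 0, 0, 0.74],
    [0, -8, 0, 0, 0.74],
    [0, -8, 0, 0, 0.74],
    [0, -8, 0, 0, 0.74],
    [0, 0, 0, 0, 0.74],
  ],
)

```text
t: 38.8
eef_pos: [633.4, 70.8, 133.0]
tcp_rot: [-3.141, -0.0, 1.477]
ft_force: [0.2, 0.2, -0.0]
opening: 0.263
grip_force: 0.0
```

Call:
carry_out(
  motion=[
    [0, 0, 0, 0, 0.74],
    [0, 0, 0, 0, 0.74],
    [0, 0, -15, 0, 0.74],
    [0, 0, -20, 0, 0.74],
    [0, 0, -30, 0, 0.74],
    [0, 0, -40, 0, 0.74],
    [0, 0, -40, 0, 0.74],
    [0, 0, -40, 0, 0.74],
    [0, -30, -20, 0, 0.6],
    [0, -30, 0, 0, 0.6],
    [0, -30, 0, 0, 0.6],
    [0, -30, 0, 0, 0.6],
  ],
)

```text
t: 40.0
eef_pos: [513.9, 81.9, 337.9]
tcp_rot: [3.141, -0.0, 1.477]
ft_force: [0.7, -0.0, -0.1]
opening: 0.399
grip_force: 0.0
```

Call:
carry_out(
  motion=[
    [33, -20, 0, 0, 0.6],
    [33, 0, 0, -7.8, 0.5],
    [33, 0, 0, -7.8, 0.5],
    [0, 0, 0, -7.8, 0.5],
    [0, 0, 0, -7.8, 0.5],
    [0, 0, 0, -7.8, 0.5],
    [0, 0, 0, -7.8, 0.5],
    [0, 0, 0, -7.8, 0.5],
    [0, 0, 0, -7.8, 0.5],
    [0, 0, 0, -7.8, 0.5],
    [0, 0, 0, -7.8, 0.5],
    [0, 0, 0, -7.8, 0.5],
  ],
)

```text
t: 41.2
eef_pos: [500.0, 182.4, 337.9]
tcp_rot: [3.141, 0.0, 2.98]
ft_force: [0.4, 0.4, -0.3]
opening: 0.503
grip_force: 0.0
```

```bash
python3 - <<'E'
from h import *
go((562.2,328,360,178.3),(562.2,328,251,178.3))
c=env.read_camera("top");d=env.read_camera("side")
a=c["color"][125:255,135:415,::-1];b=d["color"][80:260,150:420,::-1]
a=cv2.resize(a,None,fx=2.2,fy=2.2,interpolation=cv2.INTER_CUBIC);b=cv2.resize(b[:, :],None,fx=1.7,fy=1.7,interpolation=cv2.INTER_CUBIC)
W=max(a.shape[1],b.shape[1]);f=lambda i:cv2.copyMakeBorder(i,0,0,0,W-i.shape[1],cv2.BORDER_CONSTANT)
o=np.vstack([f(a),f(b)]);print(o.shape);cv2.imwrite("pics/both.png",o)
E
```

```text
t 41.2 [500.  182.4 337.9] yaw 170.74 open 0.50 grip 0.0 F [ 0.4  0.4 -0.3]
[562.2 328.  360.  178.3] turn -7.56 shift -57.8 147.4 -22.1 len 160
[562.2 328.  251.  178.3] turn -0.00 shift 0.0 0.0 109.0 len 109
(592, 616, 3)
```

View pics/both.png

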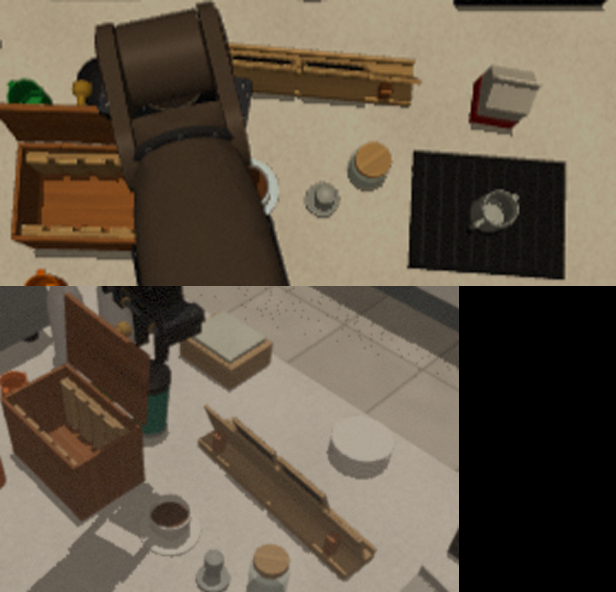

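The box is empty, both slates lean side by side (side crop (255,440) and (300,480)), and the jug stands on the mat. Now I regrip the knob and shut the lid.

Call:
carry_out(
  motion=[
    [0, 0, -22, -7.6, 0.5],
    [-12, 29, 0, 0, 0.5],
    [-12, 29, 0, 0, 0.5],
    [-12, 29, 0, 0, 0.5],
    [-11, 30, 0, 0, 0.5],
    [-11, 30, 0, 0, 0.5],
    [0, 0, 0, 0, 0.5],
    [0, 0, 0, 0, 0.5],
  ],
)

```text
t: 42.1
eef_pos: [562.7, 327.6, 359.2]
tcp_rot: [-3.141, -0.001, 3.105]
ft_force: [0.2, 0.0, 1.0]
opening: 0.501
grip_force: 0.0
```

```bash
python3 - <<'E'
from h import *
go((562.2,328,251,178.3))
E
```

```text
t 42.1 [562.7 327.6 359.2] yaw 177.91 open 0.50 grip 0.0 F [0.2 0.  1. ]
[562.2 328.  251.  178.3] turn -0.39 shift 0.6 0.4 108.2 len 108
```

Call:
carry_out(
  motion=[
    [0, 0, 25, -0.4, 0.5],
    [0, 0, 25, 0, 0.5],
    [0, 0, 25, 0, 0.5],
    [0, 0, 20, 0, 0.5],
    [0, 0, 13, 0, 0.5],
    [0, 0, 0, 0, 0.5],
    [0, 0, 0, 0, 0.8],
    [0, 0, 0, 0, 0.8],
    [0, 0, 0, 0, 0.8],
    [0, 0, 0, 0, 0.8],
    [0, 0, 0, 0, 0.8],
    [0, 0, 0, 0, 0.8],
  ],
)

```text
t: 43.3
eef_pos: [563.1, 327.9, 252.8]
tcp_rot: [3.14, 0.002, 3.114]
ft_force: [1.3, 4.2, 5.0]
opening: 0.282
grip_force: 30.0
```

```bash
python3 - <<'E'
from h import *
go()
# hinge (x,z of the TCP circle): start knob TCP (384.2,180), centre +120,-45
P=env.state()["eef_pos"]; hx,hz=384+120,180.5-45
a=np.arctan2(P[2]-hz,P[0]-hx); print("r",np.hypot(P[2]-hz,P[0]-hx),"open",np.pi-np.arctan2(45,120)-a)
r=128.2;a1=np.pi-np.arctan2(45,120)+.004
q=np.array([(r*np.cos(t),r*np.sin(t)) for t in np.linspace(a,a1,25)])
for k in np.diff(q,axis=0): print("[%.1f,0,%.1f]"%(-k[0],-k[1]),end=" ")
E
```

```text
t 43.3 [563.1 327.9 252.8] yaw 178.44 open 0.28 grip 30.0 F [1.3 4.2 5. ]
r 131.34639458102222 open 1.6786531836932035
[8.2,0,-3.8] [8.4,0,-3.2] [8.6,0,-2.6] [8.8,0,-2.0] [8.9,0,-1.4] [9.0,0,-0.7] [9.0,0,-0.1] [9.0,0,0.5] [8.9,0,1.2] [8.8,0,1.8] [8.7,0,2.4] [8.5,0,3.0] [8.2,0,3.6] [8.0,0,4.1] [7.7,0,4.7] [7.3,0,5.2] [6.9,0,5.7] [6.5,0,6.2] [6.1,0,6.6] [5.6,0,7.0] [5.1,0,7.4] [4.5,0,7.8] [4.0,0,8.1] [3.4,0,8.3]
```

Call:
carry_out(
  motion=[
    [8.2, 0, -3.0, 0, 0.8],
    [8.4, 0, -2.8, 0, 0.8],
    [8.6, 0, -2.4, 0, 0.8],
    [8.8, 0, -1.8, 0, 0.8],
    [8.9, 0, -1.4, 0, 0.8],
    [9, 0, -0.7, 0, 0.8],
    [9, 0, -0.1, 0, 0.8],
    [9, 0, 0.5, 0, 0.8],
    [8.9, 0, 1.2, 0, 0.8],
    [8.8, 0, 1.8, 0, 0.8],
    [8.7, 0, 2.4, 0, 0.8],
    [8.5, 0, 3.0, 0, 0.8],
  ],
)

```text
t: 44.5
eef_pos: [458.4, 331.0, 256.2]
tcp_rot: [3.139, 0.003, 3.114]
ft_force: [2.8, 5.2, 3.6]
opening: 0.283
grip_force: 30.0
```

Call:
carry_out(
  motion=[
    [8.2, 0, 3.6, 0, 0.8],
    [8, 0, 4.1, 0, 0.8],
    [7.7, 0, 4.7, 0, 0.8],
    [7.3, 0, 5.2, 0, 0.8],
    [6.9, 0, 5.7, 0, 0.8],
    [6.5, 0, 6.2, 0, 0.8],
    [6.1, 0, 6.6, 0, 0.8],
    [5.6, 0, 7.0, 0, 0.8],
    [5.1, 0, 7.4, 0, 0.8],
    [4.5, 0, 7.8, 0, 0.8],
    [0, 0, 0, 0, 0.8],
  ],
)

```text
t: 45.6
eef_pos: [391.9, 332.9, 196.4]
tcp_rot: [3.14, 0.0, 3.114]
ft_force: [-1.0, 8.7, -3.7]
opening: 0.28
grip_force: 30.0
```

```bash
python3 - <<'E'
from h import *
go((384,333,180.5,178.4))
E
```

```text
t 45.6 [391.9 332.9 196.4] yaw 178.43 open 0.28 grip 30.0 F [-1.   8.7 -3.7]
[384.  333.  180.5 178.4] turn 0.03 shift 7.9 -0.2 15.9 len 18
```

Call:
carry_out(
  motion=[
    [4, 0, 7.5, 0, 0.8],
    [3.2, 0, 7, 0, 0.8],
    [0.5, 0, 1.5, 0, 0.8],
    [0, 0, 0, 0, 0.8],
    [0, 0, 0, 0, 0.8],
  ],
)

```text
t: 46.1
eef_pos: [385.2, 333.2, 181.5]
tcp_rot: [3.139, 0.002, 3.114]
ft_force: [0.2, 7.1, 2.6]
opening: 0.285
grip_force: 30.0
```

Call:
carry_out(
  motion=[
    [0, 0, 1, 0, 0.8],
    [0, 0, 1, 0, 0.8],
    [0, 0, 0, 0, 0.8],
    [0, 0, 0, 0, 0.8],
  ],
)

```text
t: 46.5
eef_pos: [385.2, 333.2, 181.2]
tcp_rot: [3.138, 0.004, 3.114]
ft_force: [-4.4, 2.8, 23.4]
opening: 0.287
grip_force: 30.0
```

The hard stop shows the lid is shut. Relax, release and retreat.

Call:
carry_out(
  motion=[
    [0, 0, 0, 0, 0.6],
    [0, 0, 0, 0, 0.5],
    [0, 0, 0, 0, 0.5],
    [0, 0, -20, 0, 0.5],
    [0, 0, -30, 0, 0.5],
    [0, 0, -40, 0, 0.5],
    [0, 0, -40, 0, 0.5],
    [0, 35, 0, 0, 0.5],
    [0, 40, 0, 0, 0.5],
    [0, 40, 0, 0, 0.5],
    [0, 40, 0, 0, 0.5],
    [0, 40, 0, 0, 0.5],
  ],
)

```text
t: 47.7
eef_pos: [389.7, 528.5, 308.3]
tcp_rot: [-3.141, -0.0, 3.114]
ft_force: [0.0, 0.0, 0.5]
opening: 0.502
grip_force: 0.0
```

```bash
python3 - <<'E'
from h import *
go()
c=env.read_camera("top");d=env.read_camera("side")
a=c["color"][125:255,135:415,::-1];b=d["color"][80:260,150:420,::-1]
a=cv2.resize(a,None,fx=2.2,fy=2.2,interpolation=cv2.INTER_CUBIC);b=cv2.resize(b[:, :],None,fx=1.7,fy=1.7,interpolation=cv2.INTER_CUBIC)
W=max(a.shape[1],b.shape[1]);f=lambda i:cv2.copyMakeBorder(i,0,0,0,W-i.shape[1],cv2.BORDER_CONSTANT)
cv2.imwrite("pics/both2.png",np.vstack([f(a),f(b)]))
E
```

```text
t 47.7 [389.7 528.5 308.3] yaw 178.42 open 0.50 grip 0.0 F [0.  0.  0.5]
```

View pics/both2.png

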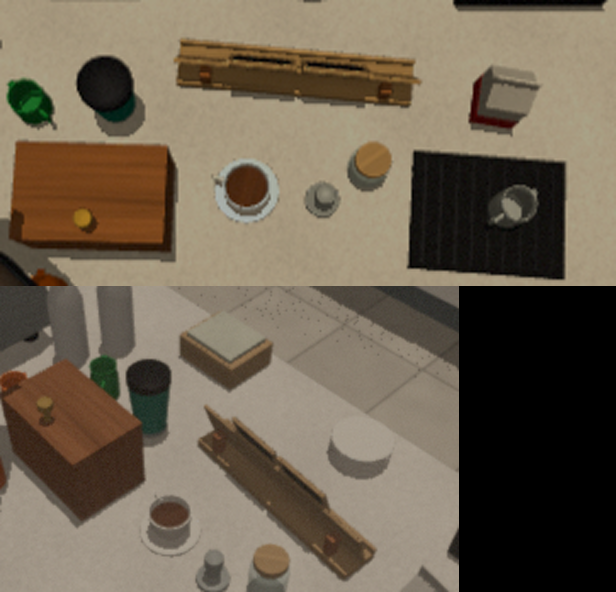

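The lid is shut and the slates stand. The jug was knocked from about (497,209) to (517,205), so I check whether it is still wholly on the mat.

```bash
python3 - <<'E'
from h import *
c=env.read_camera("top")
a=-.0675
for n,u,v,z in(("before",497,209,84),("now",517,205,84),("handle tip",493,222,60),("spout",536,189,80)):
    X=w(c,135+u/2.2,125+v/2.2,z); D=X[:2]-[412,-312.7]
    print(n,X,"mat local",(D[0]*np.cos(a)+D[1]*np.sin(a)).round(1),(-D[0]*np.sin(a)+D[1]*np.cos(a)).round(1))
E
```

```text
before [ 410.5 -305.5   84. ] mat local -2.0 7.1
now [ 416.8 -337.8   84. ] mat local 6.5 -24.7
handle tip [ 392.6 -304.7   60. ] mat local -19.9 6.7
spout [ 443.1 -371.1   80. ] mat local 35.0 -56.2
```

The jug is at mat-local (6, -25), well inside ±100/±130, and upright. Handing in.

```bash
python3 -c "
from cell import env
print(env.job_done())"
```

```text
the job is handed in; nothing more can be done
None
```

The job is handed in, but no verdict came back. In the last pictures the one jug stands upright on the mat (it was knocked about 3 cm mid-run but is still well inside the edges), both slates lean side by side in the ledge channel, the empty box is shut, and I saw nothing else moved.

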